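# Shut and bolt the parts drawer

## Robot

A 7-joint arm with a two-finger parallel gripper is mounted at the origin on a cart in front of the work surface, level with it; the furniture and walls round the work are solid. World frame = base frame: x ahead of the robot, y to its left, z up, the work surface at z = 0. Lengths are in m, angles in rad, forces in N, time in s.
With the tool pointing down it reaches from about 0.425 to 0.875 m from the base axis. Payload 4.7 kg.
Tool frame: the origin (TCP) lies at the very end of the fingers, on their centre line; the grasp point (between the pads) lies 19 mm behind it; z points along the fingers, y is the line along which they close (so a half turn about z gives the same grasp; the last joint's range is limited). The gripper opens to 87 mm and grips with 3 to 60 N. Pads are 19 mm wide; open, the fingers measure 117 mm over their backs; the gripper's body (75 mm by 190 mm) begins 51 mm behind the grasp point.
Start: joints at [1.134, 0.321, -0.07, 1.45, 0.023, 1.371, -0.057], TCP at [0.283, -0.585, 0.223] pointing down, gripper open.
Joint ranges: [-2.86, 2.86], [-0.3, 2.09], [-1.38, 1.24], [0.06, 2.45], [-1.56, 4.7], [0.09, 2.05], [-2.69, 2.69]. Speed limits (rad/s): [2.57, 2.57, 3.14, 3.14, 3.14, 3.14, 3.14].

## Interface

Orientations are given as a rotation vector (axis times angle).
In Python, from bench import ctrl, vision gives the robot as it stands.
- The arm moves only by the tool jog_arm, never from a script. Its argument "increments" is a list of rows, each an object of numbers: "tx", "ty", "tz": the shift along the tool's x, y, z in mm; "wx", "wy", "wz": the turn, a rotation vector about the tool's x, y, z in rad; "gripper": the opening, from 0 (shut) to 1 (fully open). In form: [{"tx": .., "ty": .., "tz": .., "wx": .., "wy": .., "wz": .., "gripper": ..}, ...]. A call has exactly 5 rows; each row is the pose to reach, as a shift and turn from the pose commanded when the call began, along the tool's axes at that moment; what a row does not reach only later rows make up. A row lasts 1/12 s, in which the tool goes at most 41.7 mm and 7.16 degrees, less where a joint would pass 70% of its speed; a pose out of reach is approached as far as the arm can. A call with a gripper value outside its range is refused whole. The fingers move at their own pace and stop on an object; "grip_force" is the grip in N (left out, the last holds). Time passes only in rows, so rows that repeat a pose let the fingers close, or fill a call up. It gives the time, the measured TCP pose, the force, the opening and the grip force at its end, in the units of the state.
- ctrl.get_state(): the state, without advancing time (a new reading comes with each control period).
- vision.get_image(name): name is "scene" or "top" or "wrist"; returns a dict with "color" (384x512x3 uint8, blue, green, red), "fx", "fy", "cx", "cy" (pixels), "extrinsics" (4x4, takes a point from world to camera coordinates). Camera axes: x right, y down, z forward; pixel columns grow to the right and rows downward; lengths in m; the calibration is good to about 2 mm. A picture is of the moment at which its call begins. There is no depth.
- ctrl.close_job(): hands the job in; it is judged then, once.
Trained networks look in the newest picture that a camera, given by its name, has taken for a name from the list of things; names that differ only in an ending like _2 or _b are one class to them, and where a whole thing is asked for, a point or a joint stands for the part that bears it (a point fixed in the world has none). Each returns a list of dicts, best first, with "conf" (0 to 1); they miss things now and then, are a little off and sometimes report something else, mostly with a low value. They report only what shows in the picture. A call takes as long as a camera call.
- vision.spot_in(camera, thing): "bbox" ([left, top, right, bottom] in pixels, round what is visible of it).
The state is a dict: "time": time; "joint_positions": joint angles; "qd": joint speeds; "joint_torque": joint torques, N m; "position": TCP position; "tool_rot": TCP orientation; "ft_force": force on the tool from outside, world axes, zero at the start; "torque": the same for the moment, N m; "grip_width": opening from 0.0 (shut) to 1.0 (fully open); "grip_force": force on a finger pad.
Only numpy, scipy, OpenCV 4.12 (cv2) and the standard library are available. Lean on these libraries where they do the work, as an engineer would, in place of code of your own. Each camera call takes 0.05 s, during which the arm holds its last target. There are 200 camera calls.

## Task

Lock up the small-parts drawer: with the fingertips, push the open drawer fully home, without slamming it and without touching or upsetting the jar that stands in it, then push the bolt by its upright tab as far as it goes, across the front of the shut drawer. Pick nothing up, leave the things round about where they are, and finish with the hand clear.

Things in the scene. Friction and masses are not known exactly. Their poses are not given: they have to be found in the camera images.
- parts_unit: grey low drawer unit, fixed to the worktop (a 3 mm thick blue mat covers the worktop in front of it and partly round it). Origin on the worktop below the middle of the drawer's outer front face when shut; z up, x into the unit (the way the drawer shuts), y to the left along the front. Housing: x 8 to 148 mm, y -67 to 67 mm, top at z 58 mm
- drawer (a joint): how far the drawer stands open, m: 0 fully home (against its stop), at most 0.11; it slides along the unit's x, towards -x as it opens. Sliding friction about 1.5 N; it stays where it is left
- drawer_front (a point): middle of the drawer panel's outer front face, 25 mm above the worktop; moves with the drawer, axes as the unit's. Panel flat, upright, 130 mm wide (y), 8 thick, z 6 to 54 mm; its middle 50 mm of width is cut down to z 44. A steel keeper loop stands 19 mm out of the face at y 39 to 49 mm; a flat card frame right of the middle
- bolt (a joint): how far the bolt is thrown, m: 0 fully back (drawer free), 0.036 fully thrown, against its stop, through the keeper in front of the shut drawer. It slides towards the unit's -y. Friction about 1.5 N; it stays where it is left
- bolt_tab (a point): middle of the bolt's upright steel tab, at z 72 mm, 12 mm below its top. Tab: 20 mm along the unit's x, 8 along y, free above the guide lugs from z 52 to 84 mm. To throw the bolt, push its left (+y) face towards the unit's -y. With the bolt back it stands about 6 mm in from the left lug. Axes as the unit's
- bolt_carrier (a point): middle of the top (z 32 mm) of the fixed grey block left of the housing that carries the bolt; block 124 mm along x, 80 mm along y. On it, along its front, two dark guide lugs 22 mm along x, 10 mm along y, tops at z 52 mm, their middles at 34.5 mm right and 33.5 mm left of this point and 47 mm nearer the front. Axes as the unit's
- jar: small black screw-cap jar with a grey cap, 40 mm across, 35 mm high, standing loose on the drawer's floor (z 9 mm), just behind the front panel or up to 55 mm behind it; origin under its middle. It rides in with the drawer under the housing's roof (inner height clears it). Must stay upright and in the drawer, untouched
- loupe: black eye loupe, 40 mm across, 31 mm high, standing loose on the rear half of the bolt carrier's top; origin under its middle; stays where it is
- tape: amber roll of tape, 62 mm across, 13 mm high, lying loose on top of the housing; origin under its middle; stays where it is
- small_bottle: small dropper bottle, 33 mm across, 102 mm high, standing loose on the worktop behind the bolt carrier; origin under its middle; stays where it is
- tweezers: dark tweezers, 120 mm long, 8 mm high, lying loose on the mat at the right; origin under the middle; stays
- flux_syringe: syringe, 149 mm long, 19 mm high, lying loose at the left; origin under the middle; stays

How it is judged:
On the way:
1. the drawer is fully home (within 3 mm) while the bolt is still back (value of joint drawer below 0.003 m and value of joint bolt below 0.012 m), for 0.2 s.
At the end, for the whole second after the job is handed in: the drawer is home within 3 mm, the bolt is thrown within 3 mm of its full 36 mm and at rest, and the jar stands upright (within 0.2 rad) on the floor of the drawer (value of joint drawer below 0.003 m and value of joint bolt above 0.033 m and velocity of joint bolt below 0.005 m/s and angle between jar's own z axis and vertical below 0.2 rad and z of jar in the frame of drawer_front below -0.006 m and x of jar in the frame of drawer_front between 0.02 and 0.13 m and linear speed of jar below 0.02 m/s); the robot touches nothing.
It fails at once if the bolt is thrown while the drawer stands open (value of joint bolt above 0.014 m and value of joint drawer above 0.006 m).
It fails at once if the drawer is slammed (faster than 0.4 m/s) (velocity of joint drawer below -0.4 m/s).
It fails at once if the jar is touched by the fingers, tipped over or lifted (contact force between the fingers and jar above 0.5 N or angle between jar's own z axis and vertical above 0.5 rad or z of jar in the frame of parts_unit above 0.025 m).
It fails at once if one of the things round about (loupe, roll of tape, small bottle, tweezers, syringe) is shifted by more than 20 mm or lifted (distance of any of loupe, tape, small_bottle, tweezers, flux_syringe from where it was at the start of the episode above 0.02 m).
It also fails if it takes over 42 s, if anything falls off the work surface, if the arm or the gripper's body presses on something with over 40 N, if the wrist force passes 120 N, or if a joint passes its speed limit or range.

## Working session

There is one attempt and no reset: what is moved stays moved. The work goes in short steps, Python scripts to look and compute and a tool call to move; the robot and the scene stay as the last step left them, time stands still between calls to the robot, and variables do not carry over. Pictures are saved under pics/ and viewed, at most 10 in all, crops included, and the job is handed in when it is done.

Besides the shell and the picture viewer there is one more tool, called after ">>>" as name(argument=value, ...) on one line, values as JSON. jog_arm: Moves the arm, as the interface text tells. Its arguments: {"type":"object","properties":{"increments":{"type":"array"},"grip_force":{"type":"number"}},"required":["increments"]}

```bash
mkdir -p pics; ls
python3 - <<'E'
from bench import ctrl, vision
import cv2,numpy as np
s=ctrl.get_state();print(s['time'],s['position'],s['tool_rot'])
for c in('scene','top'):
    d=vision.get_image(c);cv2.imwrite(f'pics/{c}.png',d['color'])
    print(c,d['fx'],d['cx'],d['cy'],np.round(d['extrinsics'],4).tolist())
    for t in('parts_unit','drawer','bolt','bolt_tab','bolt_carrier','jar','loupe','tape','small_bottle'):
        print(t,[(np.round(r['bbox']).tolist(),round(r['conf'],2)) for r in vision.spot_in(c,t)[:2]])
E
```

```text
pics
0.0 [ 0.28292263 -0.58457787  0.22144048] [-3.06027417e+00 -7.01808414e-01  8.26726868e-04]
scene 438.85318453991835 254.09276648568877 197.2218841870816 [[-0.7635, -0.6458, -0.0073, 0.3957], [-0.5026, 0.6013, -0.6212, 0.3482], [0.4056, -0.4706, -0.7836, 0.9908], [0.0, 0.0, 0.0, 1.0]]
parts_unit [([190.0, 166.0, 292.0, 254.0], 0.98)]
drawer [([236.0, 194.0, 291.0, 246.0], 0.63)]
bolt []
bolt_tab [([223.0, 232.0, 238.0, 240.0], 0.59)]
bolt_carrier [([192.0, 170.0, 294.0, 258.0], 0.97)]
jar [([252.0, 205.0, 265.0, 223.0], 0.79), ([188.0, 308.0, 236.0, 342.0], 0.37)]
loupe [([208.0, 207.0, 221.0, 226.0], 0.57), ([190.0, 168.0, 290.0, 253.0], 0.54)]
tape [([209.0, 176.0, 232.0, 194.0], 0.57)]
small_bottle [([180.0, 197.0, 198.0, 220.0], 0.71), ([210.0, 209.0, 220.0, 225.0], 0.62)]
top 447.6945238416636 253.33705487761193 201.65077369762756 [[-0.0274, -0.9995, -0.0136, 0.0089], [-0.9954, 0.0286, -0.091, 0.549], [0.0914, 0.011, -0.9958, 1.1943], [0.0, 0.0, 0.0, 1.0]]
parts_unit [([205.0, 140.0, 286.0, 241.0], 0.69)]
drawer [([239.0, 194.0, 287.0, 235.0], 0.61), ([129.0, 243.0, 179.0, 263.0], 0.42)]
bolt [([211.0, 202.0, 230.0, 208.0], 0.47)]
bolt_tab [([219.0, 171.0, 236.0, 183.0], 0.7), ([216.0, 200.0, 233.0, 208.0], 0.42)]
bolt_carrier [([215.0, 201.0, 232.0, 209.0], 0.68), ([205.0, 140.0, 291.0, 243.0], 0.6)]
jar [([257.0, 200.0, 272.0, 215.0], 0.5)]
loupe [([219.0, 168.0, 236.0, 183.0], 0.53)]
tape [([246.0, 148.0, 268.0, 168.0], 0.85), ([241.0, 190.0, 290.0, 240.0], 0.25)]
small_bottle [([213.0, 139.0, 226.0, 156.0], 0.55)]
```

Run:
```python
import cv2,numpy as np
a=cv2.imread('pics/top.png')[130:270,190:310];b=cv2.imread('pics/scene.png')[155:275,170:310]
cv2.imwrite('pics/t1.png',cv2.resize(a,None,fx=5,fy=5,interpolation=2)[:600] if 0 else cv2.resize(a,(514,600),interpolation=2))
cv2.imwrite('pics/s1.png',cv2.resize(b,(700,600),interpolation=2))
```

```text
(no output)
```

View pics/t1.png

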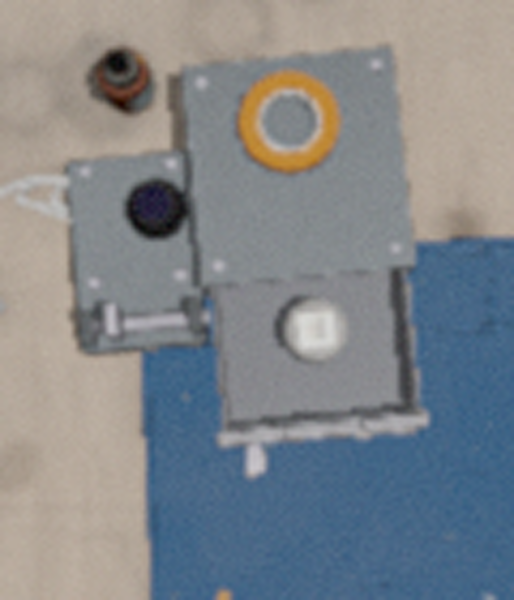

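View pics/s1.png

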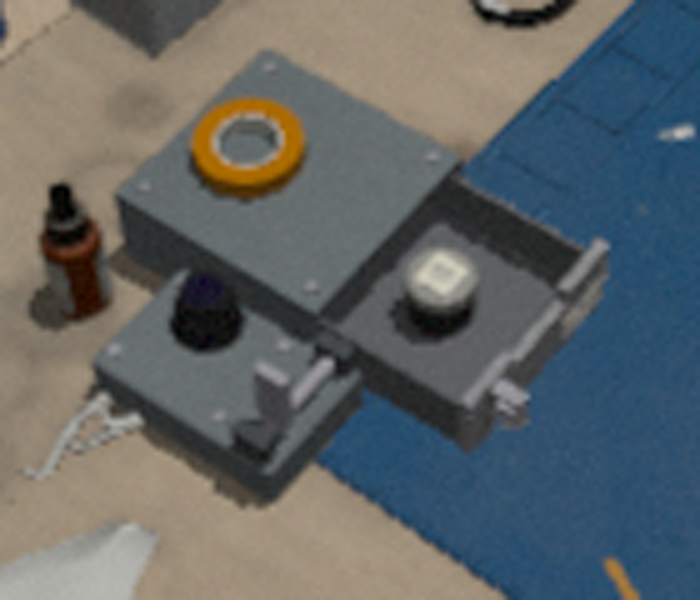

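```bash
cat > fit.py <<'E'
import numpy as np
from scipy.optimize import least_squares
T=(447.694,253.337,201.651,np.array([[-0.0274,-0.9995,-0.0136,0.0089],[-0.9954,0.0286,-0.091,0.549],[0.0914,0.011,-0.9958,1.1943]]),600/140,(190,130))
S=(438.853,254.093,197.222,np.array([[-0.7635,-0.6458,-0.0073,0.3957],[-0.5026,0.6013,-0.6212,0.3482],[0.4056,-0.4706,-0.7836,0.9908]]),5,(170,155))
def proj(c,P):
    f,cx,cy,E,_,_=c; q=E[:,:3]@P+E[:,3]; return np.array([f*q[0]/q[2]+cx,f*q[1]/q[2]+cy])
# params: X,Y,yaw,q, carrier cx,cy, tab tx,ty, jar jx,jy
h=lambda x,y:lambda p:(x,y,.058)
k=lambda x,y:lambda p:(p[4]+x,p[5]+y,.032)
pan=lambda y:lambda p:(-p[3],y,.054)
tab=lambda p:(p[6],p[7],.084)
jar=lambda p:(p[8],p[9],.044)
O=[(T,h(.148,.067),183,68),(T,h(.148,-.067),388,45),(T,h(.008,-.067),413,265),(T,h(.008,.067),196,288),
(S,h(.148,.067),120,197),(S,h(.148,-.067),268,50),(S,h(.008,-.067),460,162),(S,h(.008,.067),325,312),
(T,k(.062,.04),68,165),(T,k(-.062,.04),82,352),(T,k(-.062,-.04),210,343),
(S,k(.062,.04),95,365),(S,k(-.062,.04),265,480),
(T,pan(.065),220,442),(T,pan(-.065),428,422),(S,pan(-.065),605,245),
(T,tab,111,319),(S,tab,272,369),(T,jar,316,328),(S,jar,441,272)]
def W(p,l):
    c,s=np.cos(p[2]),np.sin(p[2]); return np.array([p[0]+c*l[0]-s*l[1],p[1]+s*l[0]+c*l[1],l[2]])
def res(p): return np.concatenate([proj(c,W(p,l(p)))-[u/c[4]+c[5][0],v/c[4]+c[5][1]] for c,l,u,v in O])
if __name__=='__main__':
    r=least_squares(res,[.55,0,0,.08,.05,.11,.01,.13,.0,0],loss='soft_l1')
    p=r.x;print(np.round(p,4));print(np.round(res(p).reshape(-1,2),1).tolist())
    for n,l in(('front',(-p[3],0,.025)),('closed',(0,0,.025)),('tab',tab(p)),('jar',jar(p)),('carrier',(p[4],p[5],.032))):print(n,W(p,l).round(4))
E
python3 fit.py
python3 -c "
from scipy.spatial.transform import Rotation as R
print(R.from_rotvec([-3.0603,-.7018,.0008]).as_matrix().round(3))"
```

```text
[ 0.5548 -0.0297  0.0727  0.0874  0.0381  0.1058 -0.007   0.1206 -0.0223
 -0.0028]
[[-1.3, 0.1], [0.6, 0.4], [0.3, 0.7], [0.7, 0.5], [-1.1, -0.7], [-0.3, -0.5], [0.7, -1.3], [-1.8, 0.5], [-0.9, -0.3], [-0.0, 1.1], [-0.5, 0.2], [-0.8, -1.3], [1.6, -0.9], [-0.6, 0.3], [-0.2, 0.0], [-0.0, -0.7], [0.0, 0.0], [-0.1, -0.0], [0.0, 0.2], [-0.2, -0.2]]
front [ 0.4677 -0.0361  0.025 ]
closed [ 0.5548 -0.0297  0.025 ]
tab [0.5391 0.09   0.084 ]
jar [ 0.5328 -0.0342  0.044 ]
carrier [0.5851 0.0785 0.032 ]
[[ 0.9    0.436 -0.001]
 [ 0.436 -0.9    0.002]
 [-0.    -0.002 -1.   ]]
```

The top view shows the unit, the open drawer with the jar well behind the panel, and the bolt fully back with its tab at about (111,319). The scene view agrees. The fitted unit yaw is 0.073 rad, with the drawer open about 87 mm. I'm moving in with the fingers shut.

>>> jog_arm(increments=[{"tx": 28,"ty": -28,"tz": 5,"wz": 0.075,"gripper": 0},{"tx": 56,"ty": -56,"tz": 10,"wz": 0.15,"gripper": 0},{"tx": 84,"ty": -84,"tz": 15,"wz": 0.225,"gripper": 0},{"tx": 112,"ty": -112,"tz": 20,"wz": 0.3,"gripper": 0},{"tx": 140,"ty": -140,"tz": 25,"wz": 0.378,"gripper": 0}])

```text
validation failed for argument at $.in...
```

>>> jog_arm(increments=[{"tx": 28,"ty": -28,"tz": 5,"wx": 0,"wy": 0,"wz": 0.075,"gripper": 0},{"tx": 56,"ty": -56,"tz": 10,"wx": 0,"wy": 0,"wz": 0.15,"gripper": 0},{"tx": 84,"ty": -84,"tz": 15,"wx": 0,"wy": 0,"wz": 0.225,"gripper": 0},{"tx": 112,"ty": -112,"tz": 20,"wx": 0,"wy": 0,"wz": 0.3,"gripper": 0},{"tx": 140,"ty": -140,"tz": 25,"wx": 0,"wy": 0,"wz": 0.378,"gripper": 0}])

```text
time: 1.42
position: [0.3486, -0.3963, 0.1974]
tool_rot: [3.139, 0.108, 0.0]
ft_force: [1.0, -0.5, -0.0]
grip_width: 0.709
grip_force: 0.0
```

>>> jog_arm(increments=[{"tx": 15,"ty": -36,"tz": 6,"wx": 0,"wy": 0,"wz": 0,"gripper": 0},{"tx": 30,"ty": -72,"tz": 12,"wx": 0,"wy": 0,"wz": 0,"gripper": 0},{"tx": 45,"ty": -108,"tz": 18,"wx": 0,"wy": 0,"wz": 0,"gripper": 0},{"tx": 60,"ty": -144,"tz": 24,"wx": 0,"wy": 0,"wz": 0,"gripper": 0},{"tx": 73,"ty": -177,"tz": 30,"wx": 0,"wy": 0,"wz": 0,"gripper": 0}])

```text
time: 1.83
position: [0.4087, -0.2139, 0.1677]
tool_rot: [3.139, 0.116, 0.001]
ft_force: [0.7, -0.4, -0.5]
grip_width: 0.323
grip_force: 0.0
```

>>> jog_arm(increments=[{"tx": 9,"ty": -35,"tz": 10,"wx": 0,"wy": 0,"wz": 0,"gripper": 0},{"tx": 18,"ty": -70,"tz": 20,"wx": 0,"wy": 0,"wz": 0,"gripper": 0},{"tx": 27,"ty": -105,"tz": 30,"wx": 0,"wy": 0,"wz": 0,"gripper": 0},{"tx": 35,"ty": -140,"tz": 40,"wx": 0,"wy": 0,"wz": 0,"gripper": 0},{"tx": 39,"ty": -171,"tz": 50,"wx": 0,"wy": 0,"wz": 0,"gripper": 0}])

```text
time: 2.25
position: [0.4352, -0.0404, 0.1176]
tool_rot: [3.139, 0.116, 0.003]
ft_force: [1.6, -0.3, 0.4]
grip_width: 0.021
grip_force: 0.0
```

Run:
```python
from bench import ctrl, vision
import cv2
print(ctrl.get_state()['position'])
d=vision.get_image('wrist');e=vision.get_image('top')['color'][110:270,180:320]
cv2.imwrite('pics/w2.png',cv2.hconcat([cv2.resize(d['color'],(400,300)),cv2.resize(e,(343,300*1),interpolation=2) if 0 else cv2.resize(e,(300*140//160,300),interpolation=2)]))
```

```text
[ 0.43521058 -0.04041273  0.11762578]
```

View pics/w2.png

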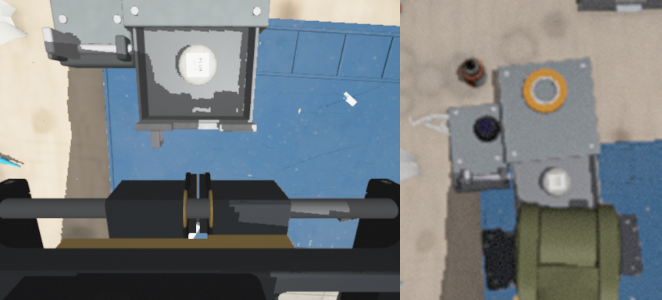

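The wrist picture shows the shut fingers at column ~198, centred on the panel (135–255). They sit clear in front of it, with the keeper off to the left at ~157. I'm going down.

>>> jog_arm(increments=[{"tx": 0,"ty": 0,"tz": 25,"wx": 0,"wy": 0,"wz": 0,"gripper": 0},{"tx": 0,"ty": 0,"tz": 50,"wx": 0,"wy": 0,"wz": 0,"gripper": 0},{"tx": 0,"ty": 0,"tz": 72,"wx": 0,"wy": 0,"wz": 0,"gripper": 0},{"tx": 0,"ty": 0,"tz": 86,"wx": 0,"wy": 0,"wz": 0,"gripper": 0},{"tx": 0,"ty": 0,"tz": 89,"wx": 0,"wy": 0,"wz": 0,"gripper": 0}])

```text
time: 2.77
position: [0.4325, -0.0434, 0.0264]
tool_rot: [-3.139, -0.113, 0.007]
ft_force: [-0.1, -0.5, 0.2]
grip_width: 0.004
grip_force: 0.0
```

>>> jog_arm(increments=[{"tx": 4,"ty": 0,"tz": 0,"wx": 0,"wy": 0,"wz": 0,"gripper": 0},{"tx": 9,"ty": 0,"tz": 0,"wx": 0,"wy": 0,"wz": 0,"gripper": 0},{"tx": 14,"ty": 0,"tz": 0,"wx": 0,"wy": 0,"wz": 0,"gripper": 0},{"tx": 19,"ty": 0,"tz": 0,"wx": 0,"wy": 0,"wz": 0,"gripper": 0},{"tx": 24,"ty": 0,"tz": 0,"wx": 0,"wy": 0,"wz": 0,"gripper": 0}])

```text
time: 3.18
position: [0.4595, -0.0414, 0.0294]
tool_rot: [3.139, 0.114, 0.001]
ft_force: [-2.1, -1.4, 1.0]
grip_width: 0.006
grip_force: 1.0
```

>>> jog_arm(increments=[{"tx": 5,"ty": 0,"tz": 0,"wx": 0,"wy": 0,"wz": 0,"gripper": 0},{"tx": 10,"ty": 0,"tz": 0,"wx": 0,"wy": 0,"wz": 0,"gripper": 0},{"tx": 15,"ty": 0,"tz": 0,"wx": 0,"wy": 0,"wz": 0,"gripper": 0},{"tx": 20,"ty": 0,"tz": 0,"wx": 0,"wy": 0,"wz": 0,"gripper": 0},{"tx": 25,"ty": 0,"tz": 0,"wx": 0,"wy": 0,"wz": 0,"gripper": 0}])

```text
time: 3.6
position: [0.4838, -0.0394, 0.0285]
tool_rot: [3.139, 0.114, -0.001]
ft_force: [-1.4, -1.4, 2.0]
grip_width: 0.004
grip_force: 0.9
```

>>> jog_arm(increments=[{"tx": 6,"ty": 0,"tz": 0,"wx": 0,"wy": 0,"wz": 0,"gripper": 0},{"tx": 12,"ty": 0,"tz": 0,"wx": 0,"wy": 0,"wz": 0,"gripper": 0},{"tx": 18,"ty": 0,"tz": 0,"wx": 0,"wy": 0,"wz": 0,"gripper": 0},{"tx": 24,"ty": 0,"tz": 0,"wx": 0,"wy": 0,"wz": 0,"gripper": 0},{"tx": 30,"ty": 0,"tz": 0,"wx": 0,"wy": 0,"wz": 0,"gripper": 0}])

```text
time: 4.02
position: [0.514, -0.0372, 0.0285]
tool_rot: [3.139, 0.114, -0.0]
ft_force: [-0.9, -1.0, 0.9]
grip_width: 0.006
grip_force: 1.0
```

>>> jog_arm(increments=[{"tx": 5,"ty": 0,"tz": 0,"wx": 0,"wy": 0,"wz": 0,"gripper": 0},{"tx": 10,"ty": 0,"tz": 0,"wx": 0,"wy": 0,"wz": 0,"gripper": 0},{"tx": 14,"ty": 0,"tz": 0,"wx": 0,"wy": 0,"wz": 0,"gripper": 0},{"tx": 18,"ty": 0,"tz": 0,"wx": 0,"wy": 0,"wz": 0,"gripper": 0},{"tx": 22,"ty": 0,"tz": 0,"wx": 0,"wy": 0,"wz": 0,"gripper": 0}])

```text
time: 4.43
position: [0.5356, -0.0356, 0.0285]
tool_rot: [3.139, 0.114, -0.0]
ft_force: [-1.0, -1.8, 0.6]
grip_width: 0.005
grip_force: 0.9
```

>>> jog_arm(increments=[{"tx": 2,"ty": 0,"tz": 0,"wx": 0,"wy": 0,"wz": 0,"gripper": 0},{"tx": 4,"ty": 0,"tz": 0,"wx": 0,"wy": 0,"wz": 0,"gripper": 0},{"tx": 6,"ty": 0,"tz": 0,"wx": 0,"wy": 0,"wz": 0,"gripper": 0},{"tx": 7,"ty": 0,"tz": 0,"wx": 0,"wy": 0,"wz": 0,"gripper": 0},{"tx": 8,"ty": 0,"tz": 0,"wx": 0,"wy": 0,"wz": 0,"gripper": 0}])

```text
time: 4.85
position: [0.5433, -0.0348, 0.0285]
tool_rot: [3.139, 0.114, -0.0]
ft_force: [-1.1, -1.7, -0.1]
grip_width: 0.005
grip_force: 0.8
```

Not at the stop yet, so I'll creep on until the force rises.

>>> jog_arm(increments=[{"tx": 1,"ty": 0,"tz": 0,"wx": 0,"wy": 0,"wz": 0,"gripper": 0},{"tx": 2,"ty": 0,"tz": 0,"wx": 0,"wy": 0,"wz": 0,"gripper": 0},{"tx": 3,"ty": 0,"tz": 0,"wx": 0,"wy": 0,"wz": 0,"gripper": 0},{"tx": 4,"ty": 0,"tz": 0,"wx": 0,"wy": 0,"wz": 0,"gripper": 0},{"tx": 5,"ty": 0,"tz": 0,"wx": 0,"wy": 0,"wz": 0,"gripper": 0}])

```text
time: 5.27
position: [0.5473, -0.0346, 0.0285]
tool_rot: [3.139, 0.114, -0.004]
ft_force: [-6.9, -1.2, 4.6]
grip_width: 0.004
grip_force: 3.5
```

>>> jog_arm(increments=[{"tx": 1,"ty": 0,"tz": 0,"wx": 0,"wy": 0,"wz": 0,"gripper": 0},{"tx": 2,"ty": 0,"tz": 0,"wx": 0,"wy": 0,"wz": 0,"gripper": 0},{"tx": 2,"ty": 0,"tz": 0,"wx": 0,"wy": 0,"wz": 0,"gripper": 0},{"tx": 2,"ty": 0,"tz": 0,"wx": 0,"wy": 0,"wz": 0,"gripper": 0},{"tx": 2,"ty": 0,"tz": 0,"wx": 0,"wy": 0,"wz": 0,"gripper": 0}])

```text
time: 5.68
position: [0.5472, -0.0346, 0.0284]
tool_rot: [3.139, 0.114, -0.011]
ft_force: [-10.3, -1.3, 9.0]
grip_width: 0.005
grip_force: 5.1
```

The drawer is against its stop: the force rises to 10 N and the TCP has stopped moving. I'm backing off and going up.

>>> jog_arm(increments=[{"tx": -6,"ty": 0,"tz": 0,"wx": 0,"wy": 0,"wz": 0,"gripper": 0},{"tx": -16,"ty": 0,"tz": 0,"wx": 0,"wy": 0,"wz": 0,"gripper": 0},{"tx": -30,"ty": 0,"tz": -10,"wx": 0,"wy": 0,"wz": 0,"gripper": 0},{"tx": -33,"ty": 0,"tz": -40,"wx": 0,"wy": 0,"wz": 0,"gripper": 0},{"tx": -33,"ty": 0,"tz": -75,"wx": 0,"wy": 0,"wz": 0,"gripper": 0}])

```text
time: 6.1
position: [0.5142, -0.0365, 0.1022]
tool_rot: [-3.138, -0.115, 0.007]
ft_force: [0.3, -0.7, 0.4]
grip_width: 0.007
grip_force: 0.0
```

>>> jog_arm(increments=[{"tx": 0,"ty": -25,"tz": -15,"wx": 0,"wy": 0,"wz": 0,"gripper": 0},{"tx": 0,"ty": -60,"tz": -20,"wx": 0,"wy": 0,"wz": 0,"gripper": 0},{"tx": 5,"ty": -100,"tz": -20,"wx": 0,"wy": 0,"wz": 0,"gripper": 0},{"tx": 12,"ty": -140,"tz": -20,"wx": 0,"wy": 0,"wz": 0,"gripper": 0},{"tx": 20,"ty": -175,"tz": -20,"wx": 0,"wy": 0,"wz": 0,"gripper": 0}])

```text
time: 6.52
position: [0.5244, 0.1421, 0.1244]
tool_rot: [-3.139, -0.116, -0.004]
ft_force: [-0.3, -0.5, -0.3]
grip_width: 0.008
grip_force: 0.0
```

Run:
```python
from bench import ctrl, vision
import cv2
print(ctrl.get_state()['position'])
w=vision.get_image('wrist')['color'];s=vision.get_image('scene')['color'][150:270,150:310]
cv2.imwrite('pics/w3.png',cv2.hconcat([cv2.resize(w,(400,300)),cv2.resize(s,(400,300),interpolation=2)]))
```

```text
[0.52437354 0.14207201 0.1243762 ]
```

View pics/w3.png

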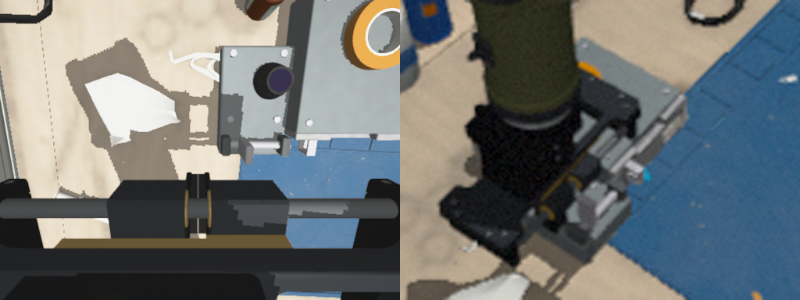

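The drawer is flush and shut. In the wrist view the tab (~249,150) stands to the right of the fingers (185–212). I'm going down to the left of the tab, above the lug, then pushing to the right.

>>> jog_arm(increments=[{"tx": 6,"ty": 0,"tz": 15,"wx": 0,"wy": 0,"wz": 0,"gripper": 0},{"tx": 13,"ty": 0,"tz": 35,"wx": 0,"wy": 0,"wz": 0,"gripper": 0},{"tx": 13,"ty": 0,"tz": 50,"wx": 0,"wy": 0,"wz": 0,"gripper": 0},{"tx": 13,"ty": 0,"tz": 58,"wx": 0,"wy": 0,"wz": 0,"gripper": 0},{"tx": 13,"ty": 0,"tz": 58,"wx": 0,"wy": 0,"wz": 0,"gripper": 0}])

```text
time: 7.03
position: [0.5359, 0.1395, 0.0636]
tool_rot: [3.139, 0.114, -0.005]
ft_force: [0.0, -0.0, 0.3]
grip_width: 0.004
grip_force: 0.0
```

>>> jog_arm(increments=[{"tx": 0,"ty": 5,"tz": 0,"wx": 0,"wy": 0,"wz": 0,"gripper": 0},{"tx": 0,"ty": 10,"tz": 0,"wx": 0,"wy": 0,"wz": 0,"gripper": 0},{"tx": 0,"ty": 15,"tz": 0,"wx": 0,"wy": 0,"wz": 0,"gripper": 0},{"tx": 0,"ty": 20,"tz": 0,"wx": 0,"wy": 0,"wz": 0,"gripper": 0},{"tx": 0,"ty": 25,"tz": 0,"wx": 0,"wy": 0,"wz": 0,"gripper": 0}])

```text
time: 7.45
position: [0.5399, 0.1143, 0.0662]
tool_rot: [3.139, 0.113, 0.002]
ft_force: [-0.1, -1.0, -0.1]
grip_width: 0.008
grip_force: 0.0
```

>>> jog_arm(increments=[{"tx": 0,"ty": 4,"tz": 0,"wx": 0,"wy": 0,"wz": 0,"gripper": 0},{"tx": 0,"ty": 8,"tz": 0,"wx": 0,"wy": 0,"wz": 0,"gripper": 0},{"tx": 0,"ty": 12,"tz": 0,"wx": 0,"wy": 0,"wz": 0,"gripper": 0},{"tx": 0,"ty": 16,"tz": 0,"wx": 0,"wy": 0,"wz": 0,"gripper": 0},{"tx": 0,"ty": 20,"tz": 0,"wx": 0,"wy": 0,"wz": 0,"gripper": 0}])

```text
time: 7.87
position: [0.5408, 0.0957, 0.0657]
tool_rot: [-3.139, -0.115, -0.0]
ft_force: [-0.6, 1.2, 1.3]
grip_width: 0.006
grip_force: 0.9
```

>>> jog_arm(increments=[{"tx": 0,"ty": 4,"tz": 0,"wx": 0,"wy": 0,"wz": 0,"gripper": 0},{"tx": 0,"ty": 8,"tz": 0,"wx": 0,"wy": 0,"wz": 0,"gripper": 0},{"tx": 0,"ty": 11,"tz": 0,"wx": 0,"wy": 0,"wz": 0,"gripper": 0},{"tx": 0,"ty": 14,"tz": 0,"wx": 0,"wy": 0,"wz": 0,"gripper": 0},{"tx": 0,"ty": 16,"tz": 0,"wx": 0,"wy": 0,"wz": 0,"gripper": 0}])

```text
time: 8.28
position: [0.542, 0.0788, 0.0655]
tool_rot: [3.139, 0.114, -0.0]
ft_force: [-0.6, 1.3, 1.9]
grip_width: 0.004
grip_force: 0.8
```

>>> jog_arm(increments=[{"tx": 0,"ty": 1,"tz": 0,"wx": 0,"wy": 0,"wz": 0,"gripper": 0},{"tx": 0,"ty": 2,"tz": 0,"wx": 0,"wy": 0,"wz": 0,"gripper": 0},{"tx": 0,"ty": 3,"tz": 0,"wx": 0,"wy": 0,"wz": 0,"gripper": 0},{"tx": 0,"ty": 4,"tz": 0,"wx": 0,"wy": 0,"wz": 0,"gripper": 0},{"tx": 0,"ty": 5,"tz": 0,"wx": 0,"wy": 0,"wz": 0,"gripper": 0}])

```text
time: 8.7
position: [0.5424, 0.0744, 0.0655]
tool_rot: [3.139, 0.115, 0.0]
ft_force: [-0.3, 1.8, 1.7]
grip_width: -0.0
grip_force: 0.8
```

>>> jog_arm(increments=[{"tx": 0,"ty": 1,"tz": 0,"wx": 0,"wy": 0,"wz": 0,"gripper": 0},{"tx": 0,"ty": 2,"tz": 0,"wx": 0,"wy": 0,"wz": 0,"gripper": 0},{"tx": 0,"ty": 3,"tz": 0,"wx": 0,"wy": 0,"wz": 0,"gripper": 0},{"tx": 0,"ty": 4,"tz": 0,"wx": 0,"wy": 0,"wz": 0,"gripper": 0},{"tx": 0,"ty": 5,"tz": 0,"wx": 0,"wy": 0,"wz": 0,"gripper": 0}])

```text
time: 9.12
position: [0.5425, 0.073, 0.0656]
tool_rot: [-3.135, -0.117, -0.001]
ft_force: [-0.2, 10.5, -0.3]
grip_width: 0.005
grip_force: 5.0
```

It's against the stop at 10.5 N. I'm backing off to the left and up, then checking.

>>> jog_arm(increments=[{"tx": 0,"ty": 2,"tz": 0,"wx": 0,"wy": 0,"wz": 0,"gripper": 0},{"tx": 0,"ty": 2,"tz": 0,"wx": 0,"wy": 0,"wz": 0,"gripper": 0},{"tx": 0,"ty": -6,"tz": 0,"wx": 0,"wy": 0,"wz": 0,"gripper": 0},{"tx": 0,"ty": -20,"tz": 0,"wx": 0,"wy": 0,"wz": 0,"gripper": 0},{"tx": 0,"ty": -40,"tz": -5,"wx": 0,"wy": 0,"wz": 0,"gripper": 0}])

```text
time: 9.53
position: [0.5391, 0.1062, 0.0693]
tool_rot: [3.136, 0.109, -0.004]
ft_force: [-0.1, -0.3, 1.1]
grip_width: 0.003
grip_force: 0.0
```

>>> jog_arm(increments=[{"tx": 0,"ty": 0,"tz": -30,"wx": 0,"wy": 0,"wz": 0,"gripper": 0},{"tx": -15,"ty": 0,"tz": -65,"wx": 0,"wy": 0,"wz": 0,"gripper": 0},{"tx": -40,"ty": 0,"tz": -90,"wx": 0,"wy": 0,"wz": 0,"gripper": 0},{"tx": -70,"ty": 0,"tz": -100,"wx": 0,"wy": 0,"wz": 0,"gripper": 0},{"tx": -70,"ty": 0,"tz": -100,"wx": 0,"wy": 0,"wz": 0,"gripper": 0}])

```text
time: 9.95
position: [0.4675, 0.1034, 0.1731]
tool_rot: [3.135, 0.115, 0.003]
ft_force: [0.3, -0.2, -1.0]
grip_width: 0.005
grip_force: 0.0
```

Run:
```python
from bench import ctrl, vision
import cv2
s=ctrl.get_state();print(s['position'],s['ft_force'],s['time'])
w=vision.get_image('wrist')['color'];s=vision.get_image('top')['color'][120:270,170:320]
cv2.imwrite('pics/w4.png',cv2.hconcat([cv2.resize(w[:240,150:],(400,265)),cv2.resize(s,(400,265),interpolation=2)]))
```

```text
[0.46747722 0.1034154  0.17313301] [ 0.33129374 -0.23399243 -1.0237004 ] 9.95
```

View pics/w4.png

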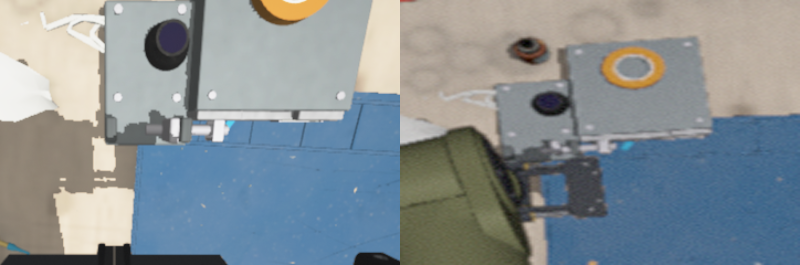

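The tab now stands against the right lug (~180,128) and the bolt runs through the keeper (~218,130). The drawer is flush, the loupe, tape and bottle look undisturbed, and the hand is clear.

```bash
python3 -c "
from bench import ctrl
print(ctrl.close_job())"
```

```text
the job is handed in; nothing more can be done
None
```

I pushed the drawer home, threw the bolt to its stop through the keeper, moved the hand clear and handed the job in at about 10 s; no verdict came back, and the jar is hidden inside the shut drawer so I couldn't see it at the end.

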